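# Swap the battery pack of a bench meter

## Robot

A 6-joint arm with a two-finger parallel gripper is mounted at the origin on a cart in front of the work surface, level with it; the furniture and walls round the work are solid. World frame = base frame: x ahead of the robot, y to its left, z up, the work surface at z = 0. Lengths are in m, angles in rad, forces in N, time in s.
With the tool pointing down it reaches from about 0.3 to 0.875 m from the base axis. Payload 6.4 kg.
Tool frame: the origin (TCP) lies between the finger pads; the fingertips stand 19 mm ahead of it and the grasp point (between the pads) is the TCP (ctrl.tips_ahead is the z of the fingertips in the tool frame, in m); z points along the fingers, y is the line along which they close (so a half turn about z gives the same grasp; the last joint's range is limited). The gripper opens to 85 mm and grips with 20 to 120 N. Pads are 22 mm wide; open, the fingers measure 114 mm over their backs; the gripper's body (76 mm by 85 mm) begins 54 mm behind the grasp point. The pads swing forward as they close: fully open they stand 13 mm farther back than shut.
Start: joints at [1.102, 0.181, 1.607, -0, 1.354, -0.206], TCP at [0.149, 0.555, 0.25] pointing down, gripper open.
Joint ranges: [-2.99, 2.99], [-0.89, 2.07], [0.3, 2.58], [-1.14, 4.28], [0, 2.63], [-3.12, 3.12]. Speed limits (rad/s): [2.57, 2.57, 3.01, 3.14, 3.14, 3.14].

## Interface

Orientations are given as a unit quaternion [w, x, y, z].
In Python, from bench import readout, vision, ctrl gives the robot as it stands.
- The arm moves only by the tool play_rows, never from a script. Its arguments are lists of equal length, an entry for each row: "xyz": the shift along the tool's x, y, z in mm, a list of three; "rot": the turn, a rotation vector about the tool's x, y, z in rad, a list of three; "grip": the opening, from 0 (shut) to 1 (fully open). In form: {"xyz": [[x, y, z], ...], "rot": [[rx, ry, rz], ...], "grip": [grip, ...]}. A call has exactly 10 rows; each row is the pose to reach, as a shift and turn from the pose commanded when the call began, along the tool's axes at that moment; what a row does not reach only later rows make up. A row lasts 1/8 s, in which the tool goes at most 62.5 mm and 10.7 degrees, less where a joint would pass 70% of its speed; a pose out of reach is approached as far as the arm can. A call with a gripper value outside its range is refused whole. The fingers move at their own pace and stop on an object; the grip force is fixed at half the most. Time passes only in rows, so rows that repeat a pose let the fingers close, or fill a call up. It gives the time, the measured TCP pose, the force, the opening and the grip force at its end, in the units of the state.
- readout.get_obs(): the state, without advancing time (a new reading comes with each control period).
- vision.camera(name): name is "scene" or "top" or "wrist"; returns a dict with "color" (420x560x3 uint8, red, green, blue), "depth" (420x560 float32, m along the optical axis (not along the pixel's ray), 0 where there is no reading), "camera_matrix" (3x3 intrinsics, pixels), "extrinsics" (4x4, takes a point from camera to world coordinates); the wrist camera has in their place "hand_eye" (4x4, takes a point from camera to tool coordinates, whose origin is the TCP and whose axes are the flange's). Camera axes: x right, y down, z forward; pixel columns grow to the right and rows downward; lengths in m; the calibration is good to about 2 mm. A picture is of the moment at which its call begins: read the wrist's pose just before it.
- ctrl.hand_in(): hands the job in; it is judged then, once.
The state is a dict: "time_s": time; "q": joint angles; "dq": joint speeds; "joint_efforts": joint torques, N m; "eef_pos": TCP position; "eef_rot": TCP orientation; "wrist_force": force on the tool from outside, world axes, zero at the start; "torque": the same for the moment, N m; "opening": opening from 0.0 (shut) to 1.0 (fully open); "grasp_force": force on a finger pad.
Only numpy, scipy, OpenCV 4.12 (cv2) and the standard library are available. Lean on these libraries where they do the work, as an engineer would, in place of code of your own. Each camera call takes 0.05 s, during which the arm holds its last target. There are 200 camera calls.

## Task

Change the bench meter's battery: press the thumb pad of its spring catch so that the spent pack pops forward, slide that pack out of the rails and stand it upright in the shallow white tray. Then set the fresh pack that stands on the worktop on the dock's front deck, copper contacts towards the meter, and push it in between the rails until it is fully home and the catch has clicked up in front of it. Leave the timer, the specimen cup and the culture dish where they are.

Things in the scene. Friction and masses are not known exactly. Their poses are not given: they have to be found in the camera images.
- dock: Fixed grey battery dock on a white bench meter. Origin: on the worktop under the centre of a seated pack; x points into the dock towards the meter, y left, z up. Flat deck 80 mm wide, 24 mm above the worktop, from x = -125 mm (open front) to the meter's face at x = 38 mm. The meter is 124 mm wide, x = 38 to 120 mm, 106 mm high.
- rail_mouth (a point): Front end of the undercut rails, mid-channel, on the deck; axes as the dock. From here (dock x = -35 mm) to the meter the channel is 54 mm wide, 10 mm high, under two lips 5 mm thick (tops 39 mm above the worktop), 42 mm apart. In front, guides 10 mm high flare from 54 mm to about 70 mm wide, 27 mm farther out.
- deck_front (a point): Middle of the deck's open front edge, on its top: dock x = -125 mm, 24 mm above the worktop. Deck without side walls up to the flared guides.
- ejector (a joint): Sprung copper block in the meter's face, on the centre line, 43 to 57 mm above the worktop, in m: 0 = pushed in by a seated pack, 0.014 = fully out. It pushes a pack outwards with about 4 N.
- catch (a joint): Spring catch, in m: 0 up (rest), 0.008 fully down. Steel nose 14 mm wide, 5 mm above the deck, on the centre line, dock x = -51 to -36 mm: the front is a ramp that an entering pack rides down, the upright back holds a seated pack's front edge. Pressed 6 to 8 mm, with 5 to 8 N on the pad, it frees the pack; let go, it springs up.
- catch_pad (a point): Centre of the top of the catch's thumb pad: ribbed, black, 28 x 28 mm, beside the dock's deck on its right (dock x = -55, y = -62 mm), 34 mm above the worktop at rest. It moves straight down 8 mm with the catch.
- pack_old: Spent battery pack, seated in the dock at first. Black, about 150 g: foot 70 (x) x 50 x 8 mm high; body on it 66 x 38 mm (contact end flush, 4 mm short at the other), top 50 mm above the underside. Origin: centre of the underside; x to the end with two copper contacts. Freed, it pops 14 mm forward; once its origin is beyond dock x = -75 mm it is clear of the rails.
- pack_new: Fresh pack, upright on the worktop beside the dock, contacts away from the robot (within 30 degrees); shape, origin and axes as the spent one. Home: at dock x = -1 mm, y = 0, z = 24 mm, same axes as the dock. It meets the meter's face at x = +3 mm, then springs back to the catch. At x = -88 mm it stands on the open deck, just before the catch. Pushing it home takes about 10 N.
- pack_new_contacts (a point): Middle of the fresh pack's copper contacts, on its end face 35 mm from its origin, 30 mm above its underside.
- tray: Fixed shallow white tray on the worktop, 130 (x) x 100 (y) x 18 mm high, walls and floor 4 mm thick. Origin: centre of its underside, z up. On the other side of the dock from the fresh pack.
- timer: White lab timer lying on the worktop, 66 x 72 x 16 mm, origin under its centre. Bystander.
- cup: Clear specimen cup with white lid, 61 mm across, 70 mm high, origin under its centre. Bystander.
- dish: Covered culture dish, 90 mm across, 15 mm high, origin under its centre. Bystander.
Not all that is in view belongs to the job. What is shaped like the pack_new but red is not meant.

How it is judged:
By the outcome, as a careful person would: the job done as asked, in the order asked, and still so for the second after the job is handed in, with the robot touching nothing.
It also fails if it takes over 72 s, if anything falls off the work surface, if the arm or the gripper's body presses on something with over 40 N, if the wrist force passes 120 N, or if a joint passes its speed limit or range.

## Working session

There is one attempt and no reset: what is moved stays moved. The work goes in short steps, Python scripts to look and compute and a tool call to move; the robot and the scene stay as the last step left them, time stands still between calls to the robot, and variables do not carry over. Pictures are saved under pics/ and viewed, at most 10 in all, crops included, and the job is handed in when it is done.

Besides the shell and the picture viewer there is one more tool, called after "Call:" in YAML: its name, and indented under it one key for each argument. play_rows: Moves the arm, as the interface text tells. Its arguments: {"type":"object","properties":{"xyz":{"type":"array","items":{"type":"array","items":{"type":"number"}}},"rot":{"type":"array","items":{"type":"array","items":{"type":"number"}}},"grip":{"type":"array","items":{"type":"number"}}},"required":["xyz","rot","grip"]}

```bash
mkdir -p pics
cat > h.py <<'E'
import numpy as np, cv2
from bench import readout, vision, ctrl
from scipy.spatial.transform import Rotation as R
def Rq(q): return R.from_quat([q[1],q[2],q[3],q[0]])
def cam(n):
    o=readout.get_obs(); c=vision.camera(n)
    if 'extrinsics' in c: T=np.array(c['extrinsics'])
    else:
        W=np.eye(4); W[:3,:3]=Rq(o['eef_rot']).as_matrix(); W[:3,3]=o['eef_pos']; T=W@np.array(c['hand_eye'])
    return c['color'],c['depth'],np.array(c['camera_matrix']),T
def ray(K,T,u,v):
    d=T[:3,:3]@np.linalg.solve(K,[u,v,1.]); return T[:3,3],d
def onplane(K,T,u,v,z):
    o,d=ray(K,T,u,v); return o+d*(z-o[2])/d[2]
def world(D,K,T):
    v,u=np.indices(D.shape); P=np.stack([(u-K[0,2])/K[0,0]*D,(v-K[1,2])/K[1,1]*D,D],-1)
    return P@T[:3,:3].T+T[:3,3]
def save(n,im): cv2.imwrite('pics/'+n+'.png',im[:,:,::-1])
def st():
    o=readout.get_obs(); print('t',round(o['time_s'],2),'p',np.round(o['eef_pos'],4),'q',np.round(o['eef_rot'],3),'f',np.round(o['wrist_force'],1),'op',round(o['opening'],3),'gf',np.round(o['grasp_force'],1),'J',np.round(o['q'],2)); return o
def plan(xyz,yaw,tool_rot=None):
    "tool-frame shift mm and rotvec to reach TCP xyz pointing down with tool y axis at yaw (world)"
    o=readout.get_obs(); R0=Rq(o['eef_rot'])
    y=np.array([np.cos(yaw),np.sin(yaw),0]); z=np.array([0,0,-1.]); best=None
    for s in (1,-1):
        Rt=R.from_matrix(np.stack([np.cross(s*y,z),s*y,z],1)); rv=(R0.inv()*Rt).as_rotvec()
        if best is None or np.linalg.norm(rv)<np.linalg.norm(best): best=rv
    print('shift',np.round(R0.inv().apply(np.array(xyz)-o['eef_pos'])*1000,1),'rot',np.round(best,3))
E
python3 - <<'E'
from h import *
st()
for n in('scene','top'):
    c,d,K,T=cam(n); save(n,c); np.savez(n,c=c,d=d,K=K,T=T); print(n,K.round(1).tolist(),T.round(3).tolist())
E
```

```text
t 0.0 p [0.1491 0.5548 0.2494] q [-0.     0.131  0.991 -0.001] f [-0.3  0.4  0.1] op 0.999 gf 0.0 J [ 1.1   0.18  1.61  0.    1.35 -0.21]
scene [[481.6, 0.0, 281.8], [0.0, 481.6, 204.8], [0.0, 0.0, 1.0]] [[0.646, -0.499, 0.578, -0.305], [-0.763, -0.399, 0.508, -0.653], [-0.023, -0.769, -0.638, 0.982], [0.0, 0.0, 0.0, 1.0]]
top [[393.2, 0.0, 279.1], [0.0, 393.2, 214.5], [0.0, 0.0, 1.0]] [[0.028, -0.997, 0.079, 0.439], [-1.0, -0.028, 0.001, 0.06], [0.001, -0.079, -0.997, 1.235], [0.0, 0.0, 0.0, 1.0]]
```

View pics/scene.png

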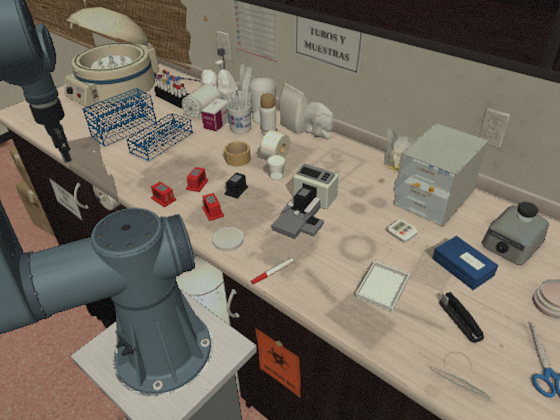

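View pics/top.png

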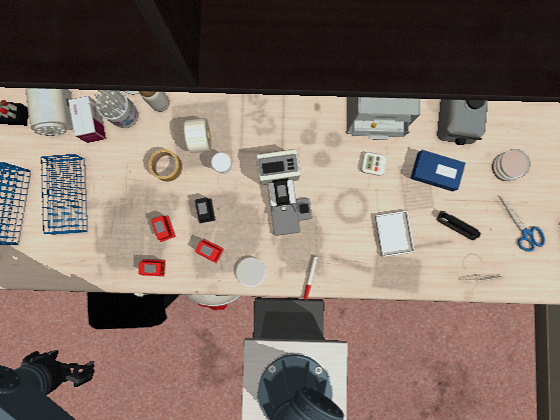

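The scene view shows the dock at about (300,205), with the black pack at (236,184), the tray at (382,285) and the red lookalikes at (163,194), (197,179) and (212,206).

In the top view the candidates are:
- **Fresh pack:** black at (205,210).
- **Red decoys:** (163,227), (208,250) and (151,268).
- **Spent pack:** black, in the dock at (283,190).
- **Not relevant:** a black stapler-like item at (458,224).

I choose the black pack at (205,210). Next is a close crop to check it, plus rough measurements.

Run:
```python
from h import *
t=np.load('top.npz'); s=np.load('scene.npz')
a=cv2.resize(t['c'][140:260,180:330],None,fx=4,fy=4,interpolation=cv2.INTER_CUBIC)[:480,:600]
b=cv2.resize(s['c'][150:250,215:265],None,fx=4,fy=4,interpolation=cv2.INTER_CUBIC)
im=np.zeros((480,800,3),np.uint8); im[:,:600]=a; im[:400,600:]=b; save('crop1',im)
W=world(t['d'],t['K'],t['T'])
for n,(u,v) in dict(pack=(205,208),old=(283,197),deck=(285,220),deckf=(285,230),pad=(305,209),tray=(393,233),meter=(278,160),bench=(240,230),lab=(268,170)).items(): print(n,W[v,u].round(3))
g=t['c'].astype(int); 
# pack_new mask
def mrect(m,z,n):
    cs,_=cv2.findContours(m.astype(np.uint8),cv2.RETR_EXTERNAL,cv2.CHAIN_APPROX_NONE); c=max(cs,key=cv2.contourArea)
    P=np.array([onplane(t['K'],t['T'],*p[0],z)[:2] for p in c],np.float32); r=cv2.minAreaRect(P); print(n,np.round(r[0],3),np.round(r[1],3),round(r[2],1))
roi=np.zeros(g.shape[:2],bool); roi[190:226,190:222]=1
mrect(roi&(W[:,:,2]>0.03),0.05,'pack_new top')
roi[:]=0; roi[200:265,365:420]=1
mrect(roi&(W[:,:,2]>0.008),0.018,'tray')
roi[:]=0; roi[140:190,250:310]=1
mrect(roi&(W[:,:,2]>0.09),0.106,'meter')
roi[:]=0; roi[195:245,262:300]=1
mrect(roi&(W[:,:,2]>0.015)&(W[:,:,2]<.03),0.024,'deck')
```

```text
pack [0.546 0.286 0.052]
old [0.584 0.051 0.072]
deck [0.518 0.043 0.025]
deckf [0.488 0.042 0.024]
pad [ 0.554 -0.018  0.032]
tray [ 0.488 -0.296  0.005]
meter [0.689 0.069 0.099]
bench [ 0.485  0.183 -0.   ]
lab [0.659 0.098 0.096]
pack_new top [0.545 0.291] [0.07  0.041] 13.7
tray [ 0.487 -0.297] [0.13  0.103] 10.2
meter [0.674 0.068] [0.078 0.121] 9.5
deck [0.524 0.039] [0.094 0.086] 8.8
```

View pics/crop1.png

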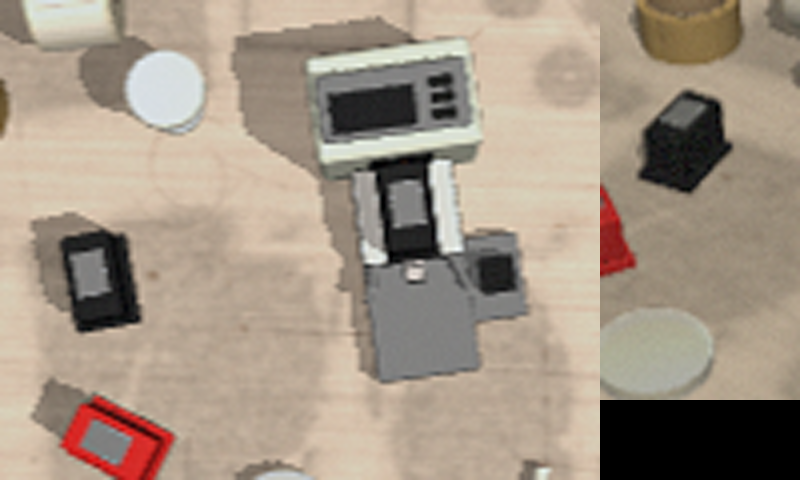

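The crop confirms the choice. The black pack has a grey label and stands upright beside the dock, and the red one is below it. The dock's yaw is about +9.5° and its origin about (0.596, 0.055). Next I move the wrist camera over the dock.

Run:
```python
from h import *
c,d,K,T=cam('wrist'); c=vision.camera('wrist'); print(np.round(c['hand_eye'],3),K)
plan([0.50,0.04,0.33],np.deg2rad(99.5))
```

```text
[[ 0.    -0.964 -0.267  0.068]
 [ 1.    -0.     0.    -0.   ]
 [-0.    -0.267  0.964 -0.124]
 [ 0.     0.     0.     1.   ]] [[333.77472643   0.         280.81161455]
 [  0.         333.77472643 206.28672653]
 [  0.           0.           1.        ]]
shift [-472.5 -406.2  -79.9] rot [-0.001 -0.    -0.429]
```

Call:
play_rows:
  xyz:
    - [-50, -43, -30]
    - [-100, -86, -80]
    - [-150, -129, -80]
    - [-200, -172, -80]
    - [-250, -215, -80]
    - [-300, -258, -80]
    - [-350, -301, -80]
    - [-400, -344, -80]
    - [-440, -378, -80]
    - [-472, -406, -80]
  rot:
    - [0, 0, -0.05]
    - [0, 0, -0.1]
    - [0, 0, -0.15]
    - [0, 0, -0.2]
    - [0, 0, -0.25]
    - [0, 0, -0.3]
    - [0, 0, -0.35]
    - [0, 0, -0.4]
    - [0, 0, -0.429]
    - [0, 0, -0.429]
  grip: [0, 0, 0, 0, 0, 0, 0, 0, 0, 0]

```text
time_s: 1.45
eef_pos: [0.4914, 0.0521, 0.3304]
eef_rot: [0.0, -0.083, 0.997, 0.0]
wrist_force: [0.5, 0.3, -0.0]
opening: -0.001
grasp_force: 0.0
```

Run:
```python
from h import *
st()
c,d,K,T=cam('wrist'); save('w1',c); np.savez('w1',c=c,d=d,K=K,T=T)
```

```text
t 1.45 p [0.4914 0.0521 0.3304] q [ 0.    -0.083  0.997  0.   ] f [ 0.5  0.3 -0. ] op -0.001 gf 0.0 J [-0.14 -0.06  1.7   0.    1.5  -1.87]
```

View pics/w1.png

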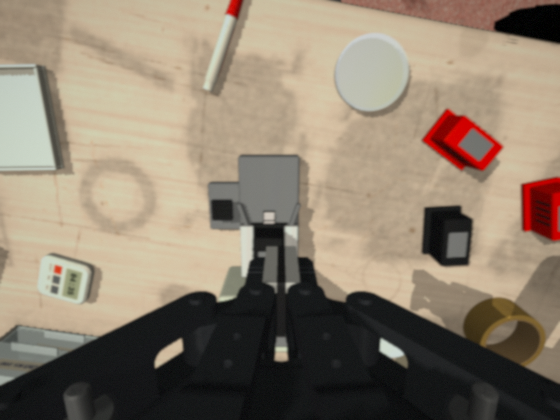

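The wrist view shows:
- **Dock:** deck front corners at about (239,155) and (299,155), nose at (268,216).
- **Black thumb pad:** (221,209).
- **Fresh pack:** about (447,237), beside the red lookalikes at (465,138) and (550,208).
- **Tray:** at the left edge.

Now I measure these.

```bash
cat >> h.py <<'E'
def tri(A,B,pa,pb):
    oa,da=ray(A['K'],A['T'],*pa); ob,db=ray(B['K'],B['T'],*pb)
    s=np.linalg.lstsq(np.stack([da,-db],1),ob-oa,rcond=None)[0]; p,q=oa+s[0]*da,ob+s[1]*db; return (p+q)/2,np.linalg.norm(p-q)
def rect(S,m,z,n,pr=True):
    m=cv2.morphologyEx(m.astype(np.uint8),cv2.MORPH_OPEN,np.ones((3,3)))
    cs,_=cv2.findContours(m,cv2.RETR_EXTERNAL,cv2.CHAIN_APPROX_NONE); c=max(cs,key=cv2.contourArea)
    P=np.array([onplane(S['K'],S['T'],*p[0],z)[:2] for p in c],np.float32); r=cv2.minAreaRect(P)
    M=cv2.moments(c); cp=(M['m10']/M['m00'],M['m01']/M['m00'])
    if pr: print(n,'ctr',np.round(r[0],4),'size',np.round(r[1],4),'ang',round(r[2],1),'px',np.round(cp,1))
    return r,cp
E
python3 - <<'E'
from h import *
w=np.load('w1.npz'); t=np.load('top.npz'); s=np.load('scene.npz')
W=world(w['d'],w['K'],w['T']); I=w['c'].astype(int)
def box(a,u0,u1,v0,v1):
    m=np.zeros(a.shape[:2],bool); m[v0:v1,u0:u1]=1; return m
for n,(u,v) in dict(deck=(270,180),pad=(221,209),pack=(457,244),tray=(20,120),wall=(40,67),nose=(268,215),lip=(247,240)).items(): print(n,W[v,u].round(4))
Z=W[:,:,2]
rect(w,box(I,232,310,140,212)&(Z>.018)&(Z<.029)&(w['c'].max(2)>0),.024,'deck')
dk=I.max(2)<60
_,pw=rect(w,box(I,205,240,190,225)&dk,.034,'pad')
_,pt=rect(t,box(t['c'],296,316,198,220)&(t['c'].max(2)<60),.034,'padtop'); print('pad tri',tri(w,t,pw,pt))
rect(w,box(I,420,480,195,275)&(Z>.044),.05,'pack top')
def lab(S,b): 
    g=S['c'].astype(int); return rect(S,box(g,*b)&(g.max(2)>80)&(g.max(2)-g.min(2)<25)&True,.05,'label')[1]
# label
def lm(S,b,lo):
    g=S['c'].astype(int); return rect(S,box(g,*b)&(g.min(2)>lo)&(g.max(2)-g.min(2)<20),.05,'label')[1]
a=lm(w,(440,470,228,264),90); b=lm(t,(196,212,200,216),90); print('pack label tri',tri(w,t,a,b))
# dock front corners in wrist image
for p in ((239,155),(299,155),(247,228),(291,228)): print(p,onplane(w['K'],w['T'],*p,.024).round(4))
# lip front ends by brightness
m=box(I,238,305,215,250)&(I.min(2)>170)&(Z>.03)&(Z<.05); n,l,stt,ce=cv2.connectedComponentsWithStats(m.astype(np.uint8)); print(stt[1:][stt[1:,4]>20])
E
```

```text
deck [0.5097 0.0409 0.0221]
pad [ 0.5558 -0.0163  0.0349]
pack [0.5474 0.2936 0.0501]
tray [ 0.4887 -0.2939  0.0036]
wall [ 0.4189 -0.26    0.013 ]
nose [0.556  0.0457 0.0274]
lip [0.5912 0.0234 0.0394]
deck ctr [0.515  0.0405] size [0.0736 0.0795] ang 9.5 px [269.  182.8]
pad ctr [ 0.5566 -0.0149] size [0.0259 0.0267] ang 9.5 px [222.1 209.4]
padtop ctr [ 0.5564 -0.0143] size [0.0247 0.0246] ang 1.6 px [303.8 208.1]
pad tri (array([ 0.55554538, -0.01393662,  0.03729023]), np.float64(0.0011081494483507204))
pack top ctr [0.5448 0.2912] size [0.0668 0.0398] ang 12.9 px [455.9 241. ]
label ctr [0.5483 0.2936] size [0.0326 0.0231] ang 11.3 px [456.8 244.4]
label ctr [0.5463 0.2953] size [0.0306 0.0242] ang 2.4 px [202.1 207.9]
pack label tri (array([0.54749377, 0.29474268, 0.0487707 ]), np.float64(0.0020362005726636953))
(239, 155) [ 0.4837 -0.0035  0.024 ]
(299, 155) [0.471  0.0725 0.024 ]
(247, 228) [0.5801 0.0204 0.024 ]
(291, 228) [0.5702 0.0795 0.024 ]
[[241 227  11  23 253]
 [286 227  11  12  98]]
```

Dock origin is about (0.601, 0.0553) with yaw 9.5°. Pad heights agree at 0.035–0.037 m, and pack top heights agree at about 0.050 m. Next I move above the pad.

Run:
```python
from h import *
st(); plan([0.5565,-0.0148,0.07],np.deg2rad(99.5))
```

```text
t 1.5 p [0.4946 0.0461 0.33  ] q [ 0.001 -0.081  0.997 -0.002] f [ 1.6 -6.1  0.7] op 0.001 gf 0.0 J [-0.14 -0.06  1.7  -0.    1.5  -1.88]
shift [-50.9 -68.8 260.3] rot [-0.004  0.001 -0.005]
```

Call:
play_rows:
  xyz:
    - [-15, -20, 50]
    - [-30, -40, 100]
    - [-40, -55, 150]
    - [-47, -63, 200]
    - [-47, -63, 240]
    - [-47, -63, 260]
    - [-47, -63, 260]
    - [-47, -63, 260]
    - [-47, -63, 260]
    - [-47, -63, 260]
  rot:
    - [0, 0, 0]
    - [0, 0, 0]
    - [0, 0, 0]
    - [0, 0, 0]
    - [0, 0, 0]
    - [0, 0, 0]
    - [0, 0, 0]
    - [0, 0, 0]
    - [0, 0, 0]
    - [0, 0, 0]
  grip: [0, 0, 0, 0, 0, 0, 0, 0, 0, 0]

```text
time_s: 2.75
eef_pos: [0.548, -0.0004, 0.0714]
eef_rot: [0.001, -0.083, 0.997, -0.0]
wrist_force: [-0.3, -1.2, -0.4]
opening: -0.002
grasp_force: 0.0
```

Run:
```python
from h import *
st(); plan([0.5565,-0.0148,0.046],np.deg2rad(99.5)); print(ctrl.tips_ahead)
```

```text
t 2.75 p [ 5.48e-01 -4.00e-04  7.14e-02] q [ 0.001 -0.083  0.997 -0.   ] f [-0.3 -1.2 -0.4] op -0.002 gf 0.0 J [-0.22  0.35  1.8  -0.    0.99 -1.95]
shift [ -5.9 -15.6  25.4] rot [-0.001  0.002  0.   ]
0.019
```

Call:
play_rows:
  xyz:
    - [-6, -16, 0]
    - [-6, -16, 10]
    - [-6, -16, 18]
    - [-6, -16, 22]
    - [-6, -16, 25]
    - [-6, -16, 26]
    - [-6, -16, 26]
    - [-6, -16, 26]
    - [-6, -16, 26]
    - [-6, -16, 26]
  rot:
    - [0, 0, 0]
    - [0, 0, 0]
    - [0, 0, 0]
    - [0, 0, 0]
    - [0, 0, 0]
    - [0, 0, 0]
    - [0, 0, 0]
    - [0, 0, 0]
    - [0, 0, 0]
    - [0, 0, 0]
  grip: [0, 0, 0, 0, 0, 0, 0, 0, 0, 0]

```text
time_s: 4.0
eef_pos: [0.5558, -0.0152, 0.0449]
eef_rot: [-0.0, -0.083, 0.997, -0.0]
wrist_force: [-3.4, -2.1, 6.8]
opening: -0.003
grasp_force: 3.6
```

Run:
```python
from h import *
st()
t=np.load('top.npz'); c,d,K,T=cam('top'); A=world(t['d'],t['K'],t['T']); B=world(d,K,T)
for v in range(205,222): print(v,A[v,285].round(3),B[v,285].round(3),t['c'][v,285],c[v,285])
```

```text
t 4.0 p [ 0.5558 -0.0152  0.0449] q [-0.    -0.083  0.997 -0.   ] f [-3.4 -2.1  6.8] op -0.003 gf 3.6 J [-0.24  0.41  1.78 -0.    0.95 -1.98]
205 [0.564 0.044 0.03 ] [0.523 0.049 0.431] [189 181 178] [ 90 107 115]
206 [0.562 0.044 0.025] [0.521 0.049 0.433] [128 124 122] [ 89 108 116]
207 [0.558 0.044 0.029] [0.518 0.049 0.434] [187 181 174] [ 91 109 118]
208 [0.555 0.044 0.027] [0.516 0.049 0.436] [179 172 167] [ 91 110 117]
209 [0.552 0.044 0.027] [0.514 0.049 0.439] [152 146 141] [ 91 109 116]
210 [0.549 0.044 0.024] [0.512 0.049 0.439] [73 75 73] [ 89 107 116]
211 [0.547 0.044 0.02 ] [0.51  0.049 0.439] [131 130 129] [ 89 109 116]
212 [0.543 0.044 0.028] [0.507 0.049 0.442] [131 130 128] [ 90 107 117]
213 [0.541 0.043 0.019] [0.506 0.049 0.441] [130 130 128] [ 89 106 115]
214 [0.537 0.043 0.026] [0.503 0.049 0.444] [128 128 127] [ 90 107 115]
215 [0.534 0.043 0.022] [0.501 0.049 0.447] [129 128 127] [ 89 106 115]
216 [0.531 0.043 0.026] [0.499 0.049 0.447] [130 128 127] [ 87 106 115]
217 [0.528 0.043 0.019] [0.497 0.049 0.449] [131 131 130] [ 90 107 115]
218 [0.525 0.043 0.024] [0.494 0.049 0.454] [130 130 128] [ 88 106 116]
219 [0.522 0.043 0.02 ] [0.493 0.049 0.451] [131 131 130] [ 87 105 115]
220 [0.518 0.043 0.025] [0.491 0.049 0.448] [131 130 129] [ 89 107 115]
221 [0.515 0.043 0.027] [0.489 0.049 0.452] [129 128 127] [ 90 109 117]
```

Call:
play_rows:
  xyz:
    - [0, 0, -15]
    - [0, 0, -50]
    - [0, 15, -100]
    - [2, 35, -150]
    - [5, 64, -195]
    - [5, 64, -195]
    - [5, 64, -195]
    - [5, 64, -195]
    - [5, 64, -195]
    - [5, 64, -195]
  rot:
    - [0, 0, 0]
    - [0, 0, 0]
    - [0, 0, 0]
    - [0, 0, 0]
    - [0, 0, 0]
    - [0, 0, 0]
    - [0, 0, 0]
    - [0, 0, 0]
    - [0, 0, 0]
    - [0, 0, 0]
  grip: [0, 0, 0, 0.8, 0.8, 0.8, 0.8, 0.8, 0.8, 0.8]

```text
time_s: 5.3
eef_pos: [0.5402, 0.0469, 0.2385]
eef_rot: [-0.001, -0.083, 0.997, 0.0]
wrist_force: [-0.4, 0.2, 0.5]
opening: 0.798
grasp_force: 0.0
```

Run:
```python
from h import *
st()
c,d,K,T=cam('wrist'); save('w2',c); np.savez('w2',c=c,d=d,K=K,T=T)
```

```text
t 5.3 p [0.5402 0.0469 0.2385] q [-0.001 -0.083  0.997  0.   ] f [-0.4  0.2  0.5] op 0.798 gf 0.0 J [-0.13  0.12  1.7   0.    1.32 -1.87]
```

View pics/w2.png

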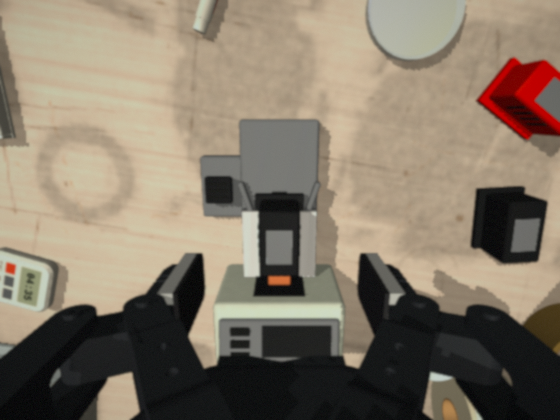

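The pack has popped forward. Its foot now covers the nose at about (279,195), its label is at (279,247), and the copper ejector is visible at (280,281). Next I measure where to grasp it.

Run:
```python
from h import *
w=np.load('w2.npz'); W=world(w['d'],w['K'],w['T']); I=w['c'].astype(int); Z=W[:,:,2]
m=np.zeros(Z.shape,bool); m[185:275,255:305]=1
rect(w,m&(Z>.065)&(Z<.085),.074,'old top')
m=np.zeros(Z.shape,bool); m[235:262,268:292]=1
rect(w,m&(I.min(2)>80),.074,'label'); print(W[240:258,270:288,2].mean())
m=np.zeros(Z.shape,bool); m[180:270,470:548]=1
rect(w,m&(Z>.04),.05,'new top')
plan([0.578,0.0515,0.066],np.deg2rad(99.5))
```

```text
old top ctr [0.5859 0.0521] size [0.0656 0.0384] ang 10.3 px [278.4 240.7]
label ctr [0.5918 0.0543] size [0.026  0.0216] ang 9.5 px [279.5 248. ]
0.07782495424056966
new top ctr [0.5448 0.2889] size [0.0679 0.0442] ang 12.6 px [520.8 230.5]
shift [-38.2  -1.8 172.6] rot [ 0.    -0.001 -0.   ]
```

Call:
play_rows:
  xyz:
    - [-20, -1, 40]
    - [-39, -2, 90]
    - [-39, -2, 130]
    - [-39, -2, 160]
    - [-39, -2, 175]
    - [-39, -2, 175]
    - [-39, -2, 175]
    - [-39, -2, 175]
    - [-39, -2, 175]
    - [-39, -2, 175]
  rot:
    - [0, 0, 0]
    - [0, 0, 0]
    - [0, 0, 0]
    - [0, 0, 0]
    - [0, 0, 0]
    - [0, 0, 0]
    - [0, 0, 0]
    - [0, 0, 0]
    - [0, 0, 0]
    - [0, 0, 0]
  grip: [0.8, 0.8, 0.8, 0.8, 0.8, 0.8, 0.8, 0.3, 0.3, 0.3]

```text
time_s: 6.6
eef_pos: [0.5799, 0.0517, 0.0656]
eef_rot: [0.001, -0.083, 0.997, -0.0]
wrist_force: [-2.5, -0.3, 6.4]
opening: 0.438
grasp_force: 59.4
```

Call:
play_rows:
  xyz:
    - [5, 0, -1]
    - [15, 0, -1]
    - [27, 0, -1]
    - [40, 0, -1]
    - [53, 0, -1]
    - [66, 0, -1]
    - [78, 0, -1]
    - [88, 0, -1]
    - [88, 0, -20]
    - [88, 0, -60]
  rot:
    - [0, 0, 0]
    - [0, 0, 0]
    - [0, 0, 0]
    - [0, 0, 0]
    - [0, 0, 0]
    - [0, 0, 0]
    - [0, 0, 0]
    - [0, 0, 0]
    - [0, 0, 0]
    - [0, 0, 0]
  grip: [0.3, 0.3, 0.3, 0.3, 0.3, 0.3, 0.3, 0.3, 0.3, 0.3]

```text
time_s: 7.85
eef_pos: [0.4882, 0.0375, 0.1218]
eef_rot: [-0.005, -0.083, 0.997, 0.001]
wrist_force: [-0.1, 0.7, -1.5]
opening: 0.433
grasp_force: 60.4
```

Run:
```python
from h import *
st()
c,d,K,T=cam('scene'); save('s2',c[100:330,200:440].repeat(2,0).repeat(2,1))
plan([0.49,-0.295,0.14],np.deg2rad(99.5))
w=np.load('w1.npz'); t=np.load('top.npz')
Z=world(t['d'],t['K'],t['T']); m=np.zeros(Z.shape[:2],bool); m[195:270,360:425]=1
rect(t,m&(t['c'].min(2)>150)&(Z[:,:,2]<.012),.006,'floor')
```

```text
t 7.85 p [0.4882 0.0375 0.1218] q [-0.005 -0.083  0.997  0.001] f [-0.1  0.7 -1.5] op 0.433 gf 60.4 J [-0.17  0.16  1.92 -0.    1.07 -1.9 ]
shift [  57.4 -327.1  -11.8] rot [-0.     0.     0.001]
floor ctr [ 0.4956 -0.2934] size [0.2278 0.2015] ang 0.7 px [388.8 221. ]
```

View pics/s2.png

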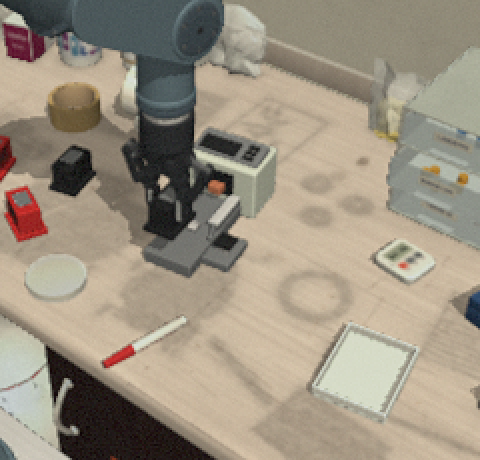

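The spent pack is out and held above the deck, with the tray clear at about (365,372) in the crop. I carry it there.

Call:
play_rows:
  xyz:
    - [6, -30, -20]
    - [14, -75, -25]
    - [23, -120, -25]
    - [31, -165, -25]
    - [40, -210, -25]
    - [48, -255, -25]
    - [56, -300, -25]
    - [61, -329, -20]
    - [61, -329, 0]
    - [61, -329, 0]
  rot:
    - [0, 0, 0]
    - [0, 0, 0]
    - [0, 0, 0]
    - [0, 0, 0]
    - [0, 0, 0]
    - [0, 0, 0]
    - [0, 0, 0]
    - [0, 0, 0]
    - [0, 0, 0]
    - [0, 0, 0]
  grip: [0.3, 0.3, 0.3, 0.3, 0.3, 0.3, 0.3, 0.3, 0.3, 0.3]

```text
time_s: 9.15
eef_pos: [0.4839, -0.2956, 0.1211]
eef_rot: [-0.003, -0.083, 0.997, 0.003]
wrist_force: [-0.4, 1.2, -1.3]
opening: 0.433
grasp_force: 60.6
```

Run:
```python
from h import *
st(); plan([0.482,-.297,.047],np.deg2rad(99.5))
```

```text
t 9.15 p [ 0.4839 -0.2956  0.1211] q [-0.003 -0.083  0.997  0.003] f [-0.4  1.2 -1.3] op 0.433 gf 60.6 J [-0.76  0.32  1.72 -0.    1.11 -2.49]
shift [ 1.7 -1.5 74.1] rot [ 0.006 -0.005 -0.   ]
```

Call:
play_rows:
  xyz:
    - [1, -1, 20]
    - [1, -1, 40]
    - [1, -1, 57]
    - [1, -1, 68]
    - [1, -1, 73]
    - [1, -1, 74]
    - [1, -1, 74]
    - [1, -1, 74]
    - [1, -1, 74]
    - [1, -1, 74]
  rot:
    - [0, 0, 0]
    - [0, 0, 0]
    - [0, 0, 0]
    - [0, 0, 0]
    - [0, 0, 0]
    - [0, 0, 0]
    - [0, 0, 0]
    - [0, 0, 0]
    - [0, 0, 0]
    - [0, 0, 0]
  grip: [0.3, 0.3, 0.3, 0.3, 0.3, 0.3, 0.3, 0.3, 0.3, 0.3]

```text
time_s: 10.4
eef_pos: [0.4859, -0.2986, 0.0505]
eef_rot: [0.0, -0.083, 0.997, -0.0]
wrist_force: [-0.1, 0.1, -1.0]
opening: 0.434
grasp_force: 60.6
```

Call:
play_rows:
  xyz:
    - [0, 0, 2]
    - [0, 0, 4]
    - [0, 0, 4]
    - [0, 0, 4]
    - [0, 0, 4]
    - [0, 0, 4]
    - [0, 0, 4]
    - [0, 0, -15]
    - [0, 0, -50]
    - [0, 0, -100]
  rot:
    - [0, 0, 0]
    - [0, 0, 0]
    - [0, 0, 0]
    - [0, 0, 0]
    - [0, 0, 0]
    - [0, 0, 0]
    - [0, 0, 0]
    - [0, 0, 0]
    - [0, 0, 0]
    - [0, 0, 0]
  grip: [0.3, 0.3, 0.3, 0.3, 0.75, 0.75, 0.75, 0.75, 0.75, 0.75]

```text
time_s: 11.65
eef_pos: [0.4852, -0.298, 0.1514]
eef_rot: [-0.001, -0.083, 0.997, 0.001]
wrist_force: [0.4, -0.1, -0.8]
opening: 0.752
grasp_force: 0.0
```

Run:
```python
from h import *
st(); plan([0.5,.25,.24],np.deg2rad(102.5))
```

```text
t 11.65 p [ 0.4852 -0.298   0.1514] q [-0.001 -0.083  0.997  0.001] f [ 0.4 -0.1 -0.8] op 0.752 gf 0.0 J [-0.76  0.28  1.7   0.    1.16 -2.5 ]
shift [-105.1  538.1  -87.8] rot [ 0.002 -0.001 -0.052]
```

Call:
play_rows:
  xyz:
    - [-5, 30, -50]
    - [-15, 90, -88]
    - [-27, 150, -88]
    - [-39, 210, -88]
    - [-50, 270, -88]
    - [-62, 330, -88]
    - [-74, 390, -88]
    - [-86, 450, -88]
    - [-98, 505, -88]
    - [-105, 538, -88]
  rot:
    - [0, 0, 0]
    - [0, 0, 0]
    - [0, 0, 0]
    - [0, 0, 0]
    - [0, 0, 0]
    - [0, 0, -0.01]
    - [0, 0, -0.02]
    - [0, 0, -0.03]
    - [0, 0, -0.052]
    - [0, 0, -0.052]
  grip: [0.75, 0.75, 0.75, 0.75, 0.75, 0.75, 0.75, 0.75, 0.75, 0.75]

```text
time_s: 12.9
eef_pos: [0.5001, 0.2522, 0.24]
eef_rot: [0.001, -0.11, 0.994, 0.0]
wrist_force: [-0.2, -0.4, 1.0]
opening: 0.751
grasp_force: 0.0
```

Run:
```python
from h import *
c,d,K,T=cam('top'); c,d,K,T=cam('top'); t=dict(c=c,d=d,K=K,T=T); Z=world(d,K,T)[:,:,2]
m=np.zeros(Z.shape,bool); m[200:265,365:420]=1
rect(t,m&(Z>.04)&(Z<.1),.054,'old in tray'); print(Z[m].max())
st()
c,d,K,T=cam('wrist'); save('w3',c); np.savez('w3',c=c,d=d,K=K,T=T); st()
```

```text
old in tray ctr [ 0.492  -0.2955] size [0.0661 0.0404] ang 8.5 px [397.5 231.3]
1.2350102263674854
t 13.0 p [0.5    0.2526 0.2397] q [ 0.001 -0.111  0.994  0.001] f [0.  0.  0.6] op 0.75 gf 0.0 J [ 0.26  0.16  1.66  0.    1.33 -1.54]
t 13.05 p [0.5001 0.2508 0.2394] q [ 0.001 -0.11   0.994  0.   ] f [ 0.6 -0.2 -0. ] op 0.75 gf 0.0 J [ 0.25  0.16  1.66 -0.    1.33 -1.54]
```

View pics/w3.png

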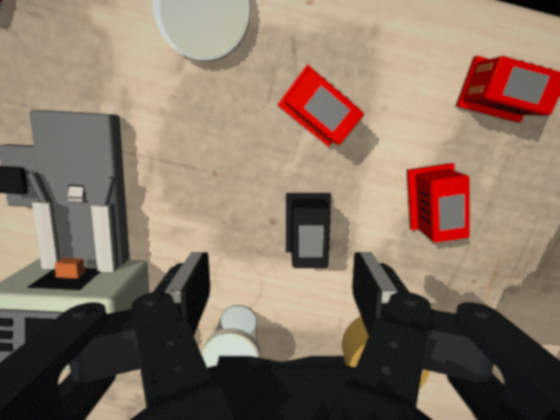

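The wrist view shows the fresh pack at (309,230) with its stepped front towards the robot. The red lookalikes are well clear of the fingers. The catch is up again at (75,192), and the spent pack stands in the tray at (0.492,-0.296).

Run:
```python
from h import *
w=np.load('w3.npz'); W=world(w['d'],w['K'],w['T']); I=w['c'].astype(int); Z=W[:,:,2]
m=np.zeros(Z.shape,bool); m[185:275,280:335]=1
r,_=rect(w,m&(Z>.042)&(Z<.06),.05,'new top'); r2,_=rect(w,m&(I.max(2)<120)&(Z>.004),.0,'foot@0')
m[:]=0; m[222:260,296:328]=1
_,p=rect(w,m&(I.min(2)>75),.05,'label')
w2=np.load('w2.npz'); I2=w2['c'].astype(int); m[:]=0; m[215:256,508:542]=1
_,p2=rect(w2,m&(I2.min(2)>75),.05,'label2'); print(tri(w,w2,p,p2))
```

```text
new top ctr [0.5444 0.293 ] size [0.0663 0.0387] ang 12.8 px [310.1 236.6]
foot@0 ctr [0.5553 0.2974] size [0.0921 0.0505] ang 13.0 px [308.  228.9]
label ctr [0.5473 0.2944] size [0.0333 0.0243] ang 12.7 px [310.7 240.3]
label2 ctr [0.5479 0.2947] size [0.0339 0.0239] ang 12.9 px [524.9 234.9]
(array([0.54709594, 0.29418824, 0.05039191]), np.float64(0.000643050522650044))
```

Run:
```python
from h import *
plan([0.5366,.2912,.044],np.deg2rad(102.8))
```

```text
shift [-44.3  31.4 195.5] rot [-0.     0.001 -0.002]
```

Call:
play_rows:
  xyz:
    - [-20, 15, 20]
    - [-44, 31, 60]
    - [-44, 31, 110]
    - [-44, 31, 155]
    - [-44, 31, 185]
    - [-44, 31, 195]
    - [-44, 31, 195]
    - [-44, 31, 195]
    - [-44, 31, 195]
    - [-44, 31, 195]
  rot:
    - [0, 0, 0]
    - [0, 0, 0]
    - [0, 0, 0]
    - [0, 0, 0]
    - [0, 0, 0]
    - [0, 0, 0]
    - [0, 0, 0]
    - [0, 0, 0]
    - [0, 0, 0]
    - [0, 0, 0]
  grip: [0.75, 0.75, 0.75, 0.75, 0.75, 0.75, 0.75, 0.3, 0.3, 0.3]

```text
time_s: 14.3
eef_pos: [0.5383, 0.2897, 0.0456]
eef_rot: [0.002, -0.109, 0.994, 0.0]
wrist_force: [-0.2, -0.8, 6.0]
opening: 0.432
grasp_force: 62.4
```

Run:
```python
from h import *
st()
```

```text
t 14.3 p [0.5383 0.2897 0.0456] q [ 0.002 -0.109  0.994  0.   ] f [-0.2 -0.8  6. ] op 0.432 gf 62.4 J [ 0.3   0.51  1.64 -0.    0.99 -1.49]
```

Call:
play_rows:
  xyz:
    - [0, 0, -15]
    - [0, 0, -50]
    - [10, -28, -80]
    - [24, -65, -80]
    - [37, -102, -80]
    - [50, -139, -80]
    - [63, -175, -80]
    - [75, -208, -80]
    - [86, -237, -80]
    - [86, -237, -80]
  rot:
    - [0, 0, 0]
    - [0, 0, 0]
    - [0, 0, 0]
    - [0, 0, 0.01]
    - [0, 0, 0.02]
    - [0, 0, 0.03]
    - [0, 0, 0.04]
    - [0, 0, 0.054]
    - [0, 0, 0.054]
    - [0, 0, 0.054]
  grip: [0.3, 0.3, 0.3, 0.3, 0.3, 0.3, 0.3, 0.3, 0.3, 0.3]

```text
time_s: 15.55
eef_pos: [0.5039, 0.0376, 0.1242]
eef_rot: [0.0, -0.081, 0.997, -0.0]
wrist_force: [-0.5, 0.3, -1.4]
opening: 0.429
grasp_force: 61.3
```

Run:
```python
from h import *
c,d,K,T=cam('wrist'); c,d,K,T=cam('wrist'); save('w4',c); w=dict(c=c,d=d,K=K,T=T); np.savez('w4',**w)
st(); plan([0.5053,.0393,.069],np.deg2rad(99.5))
```

```text
t 15.65 p [0.5041 0.0393 0.1239] q [ 0.    -0.082  0.997  0.   ] f [-0.1  0.4 -1.2] op 0.43 gf 61.3 J [-0.16  0.18  1.88  0.    1.07 -1.89]
shift [-1.1 -0.2 54.9] rot [ 0.     0.001 -0.002]
```

View pics/w4.png

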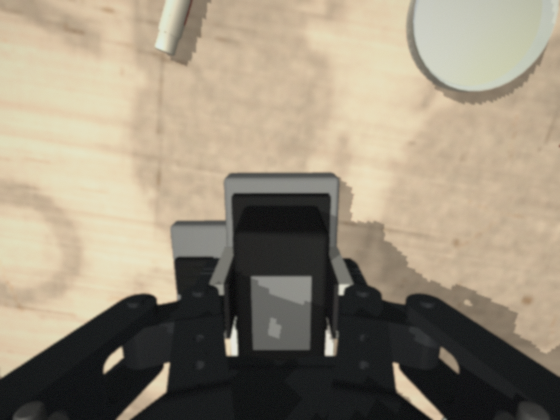

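The pack hangs centred over the deck: its foot spans columns 233–330 and the deck 225–339. Next I lower it.

Call:
play_rows:
  xyz:
    - [0, 0, 15]
    - [-1, 0, 30]
    - [-1, 0, 42]
    - [-1, 0, 50]
    - [-1, 0, 53]
    - [-1, 0, 54]
    - [-1, 0, 54]
    - [-1, 0, 54]
    - [-1, 0, 54]
    - [-1, 0, 54]
  rot:
    - [0, 0, 0]
    - [0, 0, 0]
    - [0, 0, 0]
    - [0, 0, 0]
    - [0, 0, 0]
    - [0, 0, 0]
    - [0, 0, 0]
    - [0, 0, 0]
    - [0, 0, 0]
    - [0, 0, 0]
  grip: [0.3, 0.3, 0.3, 0.3, 0.3, 0.3, 0.3, 0.3, 0.3, 0.3]

```text
time_s: 16.9
eef_pos: [0.5053, 0.0393, 0.0696]
eef_rot: [0.0, -0.082, 0.997, -0.0]
wrist_force: [-2.3, 0.1, 4.2]
opening: 0.428
grasp_force: 62.0
```

Run:
```python
from h import *
st()
```

```text
t 16.9 p [0.5053 0.0393 0.0696] q [ 0.    -0.082  0.997 -0.   ] f [-2.3  0.1  4.2] op 0.428 gf 62.0 J [-0.16  0.28  1.9  -0.    0.96 -1.89]
```

Call:
play_rows:
  xyz:
    - [-6, 0, -1]
    - [-13, 0, -1]
    - [-20, 0, -1]
    - [-28, 0, -1]
    - [-36, 0, -1]
    - [-44, 0, -1]
    - [-52, 0, -1]
    - [-60, 0, -1]
    - [-66, 0, -1]
    - [-70, 0, -1]
  rot:
    - [0, 0, 0]
    - [0, 0, 0]
    - [0, 0, 0]
    - [0, 0, 0]
    - [0, 0, 0]
    - [0, 0, 0]
    - [0, 0, 0]
    - [0, 0, 0]
    - [0, 0, 0]
    - [0, 0, 0]
  grip: [0.3, 0.3, 0.3, 0.3, 0.3, 0.3, 0.3, 0.3, 0.3, 0.3]

```text
time_s: 18.15
eef_pos: [0.5743, 0.0509, 0.0702]
eef_rot: [-0.0, -0.082, 0.997, -0.0]
wrist_force: [-1.4, 0.3, 0.2]
opening: 0.434
grasp_force: 61.5
```

Run:
```python
from h import *
o=st(); c,s=np.cos(.1658),np.sin(.1658); d=o['eef_pos'][:2]-np.array([.601,.0553]); print('dock tcp',d@[c,s],d@[-s,c])
```

```text
t 18.15 p [0.5743 0.0509 0.0702] q [-0.    -0.082  0.997 -0.   ] f [-1.4  0.3  0.2] op 0.434 gf 61.5 J [-0.12  0.41  1.72 -0.    1.01 -1.85]
dock tcp -0.02703794369089948 4.9295997611139146e-05
```

Call:
play_rows:
  xyz:
    - [-6, 0, 0]
    - [-11, 0, 0]
    - [-16, 0, 0]
    - [-19, 0, 0]
    - [-21, 0, 0]
    - [-22, 0, 0]
    - [-23, 0, 0]
    - [-24, 0, 0]
    - [-24, 0, 0]
    - [-24, 0, 0]
  rot:
    - [0, 0, 0]
    - [0, 0, 0]
    - [0, 0, 0]
    - [0, 0, 0]
    - [0, 0, 0]
    - [0, 0, 0]
    - [0, 0, 0]
    - [0, 0, 0]
    - [0, 0, 0]
    - [0, 0, 0]
  grip: [0.3, 0.3, 0.3, 0.3, 0.3, 0.3, 0.3, 0.3, 0.3, 0.3]

```text
time_s: 19.4
eef_pos: [0.5975, 0.0548, 0.0701]
eef_rot: [-0.0, -0.082, 0.997, 0.0]
wrist_force: [-4.1, -1.0, -0.5]
opening: 0.432
grasp_force: 61.5
```

Run:
```python
from h import *
o=st(); c,s=np.cos(.1658),np.sin(.1658); d=o['eef_pos'][:2]-np.array([.601,.0553]); print('dock tcp',d@[c,s],d@[-s,c])
```

```text
t 19.4 p [0.5975 0.0548 0.0701] q [-0.    -0.082  0.997  0.   ] f [-4.1 -1.  -0.5] op 0.432 gf 61.5 J [-0.11  0.45  1.66 -0.    1.03 -1.84]
dock tcp -0.003586756937220327 5.697059443561444e-05
```

Call:
play_rows:
  xyz:
    - [-1, 0, 0]
    - [-2, 0, 0]
    - [-3, 0, 0]
    - [-4, 0, 0]
    - [-5, 0, 0]
    - [-5, 0, 0]
    - [-5, 0, 0]
    - [-4, 0, 0]
    - [-2, 0, 0]
    - [0, 0, 0]
  rot:
    - [0, 0, 0]
    - [0, 0, 0]
    - [0, 0, 0]
    - [0, 0, 0]
    - [0, 0, 0]
    - [0, 0, 0]
    - [0, 0, 0]
    - [0, 0, 0]
    - [0, 0, 0]
    - [0, 0, 0]
  grip: [0.3, 0.3, 0.3, 0.3, 0.3, 0.3, 0.3, 0.3, 0.3, 0.3]

```text
time_s: 20.65
eef_pos: [0.5973, 0.0548, 0.0701]
eef_rot: [-0.0, -0.082, 0.997, 0.0]
wrist_force: [-2.9, -1.5, -1.7]
opening: 0.43
grasp_force: 61.4
```

Run:
```python
from h import *
o=st(); c,s=np.cos(.1658),np.sin(.1658); d=o['eef_pos'][:2]-np.array([.601,.0553]); print('dock tcp',d@[c,s],d@[-s,c])
```

```text
t 20.65 p [0.5973 0.0548 0.0701] q [-0.    -0.082  0.997  0.   ] f [-2.9 -1.5 -1.7] op 0.43 gf 61.4 J [-0.11  0.45  1.66  0.    1.03 -1.84]
dock tcp -0.003764287399800306 8.81166468904819e-05
```

Next I release, rise and look at the catch.

Call:
play_rows:
  xyz:
    - [0, 0, 0]
    - [0, 0, 0]
    - [0, 0, 0]
    - [0, 0, 0]
    - [0, 0, -20]
    - [15, 0, -60]
    - [35, 0, -110]
    - [55, 0, -150]
    - [60, 0, -160]
    - [60, 0, -160]
  rot:
    - [0, 0, 0]
    - [0, 0, 0]
    - [0, 0, 0]
    - [0, 0, 0]
    - [0, 0, 0]
    - [0, 0, 0]
    - [0, 0, 0]
    - [0, 0, 0]
    - [0, 0, 0]
    - [0, 0, 0]
  grip: [0.65, 0.65, 0.65, 0.65, 0.65, 0.65, 0.65, 0.65, 0.65, 0.65]

```text
time_s: 21.9
eef_pos: [0.539, 0.0449, 0.2316]
eef_rot: [0.001, -0.082, 0.997, -0.0]
wrist_force: [0.4, 0.4, -1.4]
opening: 0.65
grasp_force: 0.0
```

Run:
```python
from h import *
o=st(); C,D,K,T=cam('wrist'); w=dict(c=C,d=D,K=K,T=T); np.savez('w5',**w)
Z=world(D,K,T)[:,:,2]
u0,v0=200,90; save('w5',cv2.resize(C[v0:v0+200,u0:u0+180],None,fx=3,fy=3,interpolation=cv2.INTER_CUBIC))
m=np.zeros(Z.shape,bool); m[90:330,230:330]=1
r,_=rect(w,m&(Z>.066)&(Z<.085),.074,'top'); c,s=np.cos(.1658),np.sin(.1658)
d=np.array(r[0])-[.601,.0553]; print('body in dock',d@[c,s],d@[-s,c],'home expected 0.001')
```

```text
t 21.9 p [0.539  0.0449 0.2316] q [ 0.001 -0.082  0.997 -0.   ] f [ 0.4  0.4 -1.4] op 0.65 gf 0.0 J [-0.14  0.12  1.71  0.    1.3  -1.87]
top ctr [0.6069 0.0547] size [0.0797 0.0944] ang 9.4 px [280.4 269.9]
body in dock 0.005707471572144547 -0.0015806906100543838 home expected 0.001
```

View pics/w5.png

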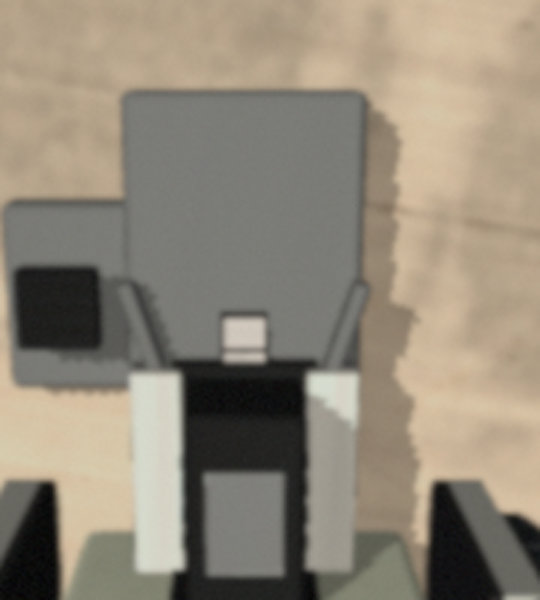

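The nose is fully visible at about (244,337) in the crop, with the pack's front edge directly behind it. I check this with numbers before handing in, along with the bystanders.

Run:
```python
from h import *
w=np.load('w5.npz'); Z=world(w['d'],w['K'],w['T']); I=w['c'].astype(int); m=np.zeros(Z.shape[:2],bool)
print('pad z',np.median(Z[182:204,208:230,2]),'nose z',np.median(Z[203:209,276:287,2]))
m[246:284,266:298]=1
r,_=rect(w,m&(I.min(2)>75),.074,'label'); c,s=np.cos(.1658),np.sin(.1658)
for p in (r[0],(.5918,.0543)): d=np.array(p)-[.601,.0553]; print(d@[c,s],d@[-s,c])
# front edge column brightness
print([(v,I[v,270].sum(),(onplane(w['K'],w['T'],270,v,.032)[:2]-[.601,.0553])@[c,s]) for v in range(205,218,1)])
t=np.load('top.npz'); C,D,K,T=cam('top')
for n,(a,b) in dict(timer=(374,163),cup=(221,161),dish=(250,270)).items(): print(n,np.abs(C[b-18:b+18,a-18:a+18].astype(int)-t['c'][b-18:b+18,a-18:a+18]).mean())
```

```text
pad z 0.034682671914092245 nose z 0.02835224145543752
label ctr [0.604  0.0557] size [0.0342 0.0242] ang 9.4 px [281.1 263.9]
0.003068236149655902 -0.00010026912213409862
-0.009238878481173602 0.0005320943620328155
[(205, np.int64(367), np.float64(-0.04194288557707254)), (206, np.int64(366), np.float64(-0.04089913580959327)), (207, np.int64(357), np.float64(-0.039853633167680834)), (208, np.int64(332), np.float64(-0.03880637323195561)), (209, np.int64(253), np.float64(-0.03775735156816918)), (210, np.int64(156), np.float64(-0.03670656372714172)), (211, np.int64(84), np.float64(-0.03565400524469917)), (212, np.int64(93), np.float64(-0.03459967164160991)), (213, np.int64(93), np.float64(-0.033543558423521316)), (214, np.int64(98), np.float64(-0.03248566108089596)), (215, np.int64(88), np.float64(-0.03142597508894716)), (216, np.int64(62), np.float64(-0.030364495907574597)), (217, np.int64(46), np.float64(-0.02930121898129992))]
timer 11.921296296296296
cup 23.810442386831276
dish 72.90843621399176
```

The pack is home: its front edge is at -36 mm, the pad at 34.7 mm and the nose at 28 mm, so the catch is up. The arm is blocking the top view, so I retract it and check the bystanders.

Call:
play_rows:
  xyz:
    - [0, 0, -40]
    - [0, 30, -80]
    - [20, 80, -100]
    - [40, 130, -100]
    - [60, 180, -100]
    - [80, 230, -100]
    - [90, 280, -100]
    - [100, 330, -100]
    - [100, 380, -100]
    - [100, 400, -100]
  rot:
    - [0, 0, 0]
    - [0, 0, 0]
    - [0, 0, 0]
    - [0, 0, 0]
    - [0, 0, 0]
    - [0, 0, 0]
    - [0, 0, 0]
    - [0, 0, 0]
    - [0, 0, 0]
    - [0, 0, 0]
  grip: [0.65, 0.65, 0.65, 0.65, 0.65, 0.65, 0.65, 0.65, 0.65, 0.65]

```text
time_s: 23.25
eef_pos: [0.3733, 0.4253, 0.328]
eef_rot: [-0.002, -0.083, 0.997, -0.001]
wrist_force: [0.1, -0.5, -0.2]
opening: 0.651
grasp_force: 0.0
```

Run:
```python
from h import *
st(); t=np.load('top.npz'); C,D,K,T=cam('top'); save('end',np.hstack([C[130:300,170:450],t['c'][130:300,170:450]]))
for n,(a,b) in dict(timer=(374,163),cup=(221,161),dish=(250,270)).items(): print(n,np.abs(C[b-18:b+18,a-18:a+18].astype(int)-t['c'][b-18:b+18,a-18:a+18]).mean())
```

```text
t 23.25 p [0.3733 0.4253 0.328 ] q [-0.002 -0.083  0.997 -0.001] f [ 0.1 -0.5 -0.2] op 0.651 gf 0.0 J [ 0.64  0.11  1.53  0.    1.5  -1.1 ]
timer 2.590792181069959
cup 2.4776234567901234
dish 2.6769547325102883
```

View pics/end.png

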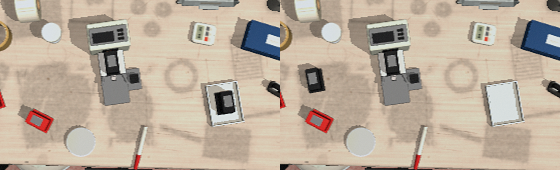

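The left half (now) shows the fresh pack seated at (111,62) and the spent pack in the tray at (224,102). The timer, cup and dish match the right half (start), so I hand in.

```bash
python3 -c "
from bench import ctrl; print(ctrl.hand_in())"
```

```text
the job is handed in; nothing more can be done
None
```

I handed the job in after about 23 s of robot time: the fresh pack is home with the catch up in front of it, the spent pack stands upright in the tray, and the timer, cup and dish have not moved.

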